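# Load a plug-in card, drop the carrier's kickstand and hold the carrier upright

### The arm

A 6-joint arm with a two-finger parallel gripper is mounted at the origin on the work surface. World frame = base frame: x ahead of the robot, y to its left, z up, the work surface at z = 0. Lengths are in mm, angles in rad, forces in N, time in s.
With the tool pointing down it reaches from about 275 to 1000 mm from the base axis. Payload 8.4 kg.
Tool frame: the origin (TCP) lies midway between the tips of the shut fingers; the grasp point (between the pads) lies 19 mm behind it; z points along the fingers, y is the line along which they close (so a half turn about z gives the same grasp; the last joint's range is limited). The gripper opens to 85 mm and grips with 20 to 120 N. Pads are 22 mm wide; open, the fingers measure 114 mm over their backs; the gripper's body (76 mm by 85 mm) begins 54 mm behind the grasp point. The pads swing forward as they close: fully open they stand 13 mm farther back than shut.
Start: joints at [-1.308, 0.353, 1.633, -0, 1.155, -0.002], TCP at [163.571, -603.218, 231.281] pointing down, gripper open.
Joint ranges: [-2.63, 2.63], [-0.92, 2.1], [0.06, 2.66], [-1.3, 4.44], [0, 2.69], [-3.02, 3.02]. Speed limits (rad/s): [2.22, 2.22, 2.79, 3.14, 3.14, 3.14].

### API

Orientations are given as [roll, pitch, yaw] about the fixed x, y, z axes, in that order (R = Rz(yaw) Ry(pitch) Rx(roll)).
In Python, from rig import monitor, imaging, r gives the robot as it stands.
- The arm moves only by the tool drive_tool, never from a script. Its argument "plan" is a list of rows, each an object of numbers: "x", "y", "z": the shift along the tool's x, y, z in units of 50 mm (1.0 is 50 mm); "ax", "ay", "az": the turn, a rotation vector about the tool's x, y, z in units of 6 degrees (1.0 is 6 degrees); "hand": the finger opening in mm, from 0 to 85.4. In form: [{"x": .., "y": .., "z": .., "ax": .., "ay": .., "az": .., "hand": ..}, ...]. A call has 1 to 8 rows; each row is the pose to reach, as a shift and turn from the pose commanded when the call began, along the tool's axes at that moment; what a row does not reach only later rows make up. A row lasts 1/10 s, in which the tool goes at most 50 mm and 8.59 degrees, less where a joint would pass 70% of its speed; a pose out of reach is approached as far as the arm can. A call with a gripper value outside its range is refused whole. The fingers move at their own pace and stop on an object; "grip_force" is the grip in N (left out, the last holds). Time passes only in rows, so rows that repeat a pose let the fingers close. It gives the time, the measured TCP pose, the force, the opening and the grip force at its end, in the units of the state.
- monitor.sense(): the state, without advancing time (a new reading comes with each control period).
- imaging.grab_frame(name): name is "scene" or "top" or "wrist"; returns the picture (480x640x3 uint8, red, green, blue); there is no depth.
- imaging.camera_info(name): a dict with "mtx" (3x3 intrinsics, pixels), "R" (3x3) and "t" (3): a world point X has camera coordinates R X + t. Camera axes: x right, y down, z forward; pixel columns grow to the right and rows downward; lengths in mm; the calibration is good to about 2 mm. The wrist camera is an equidistant fisheye: a pixel r from the principal point sees the ray r / f radians off the axis. A picture is of the moment at which its call begins: read the wrist's pose just before it. camera_info takes no time and is no camera call; for the wrist camera it gives the pose at the moment of the call.
- r.sign_off(): hands the job in; it is judged then, once.
The state is a dict: "clock": time; "qpos": joint angles; "qvel": joint speeds; "joint_efforts": joint torques, N m; "eef_pos": TCP position; "tcp_rot": TCP orientation; "contact_force": force on the tool from outside, world axes, zero at the start; "wrist_torque": the same for the moment, N m; "opening": opening from 0.0 (shut) to 1.0 (fully open); "grasp_force": force on a finger pad.
Only numpy, scipy, OpenCV 4.12 (cv2) and the standard library are available. Lean on these libraries where they do the work, as an engineer would, in place of code of your own. Each camera call takes 0.05 s, during which the arm holds its last target. There are 200 camera calls.

### The job

Take the card with the yellow pull handle out of the black rack and slide it fully home in the grooves of the card carrier, which leans back on its rest. Then flip the carrier's kickstand (red foot) down over centre until it snaps to its stop, take the carrier by one of its side rails and tip it upright until it stands on the kickstand. Finish while still holding the carrier by the rail, keeping it upright against its kickstand so that it cannot tip back; leave everything else where it is.

Things in the scene. Friction and masses are not known exactly. Their poses are not given: they have to be found in the camera images.
- stand: Blue-grey cast stand fixed to the bench: plate 175 x 150 x 10 mm, two bearing lugs in the middle (50 mm high, within 35 mm of the middle along y), a back rest at x = -50 mm (34 mm wide, 94 mm high). Origin: bench level below the middle of the axle; x horizontal, square to the axle, away from the back rest (roughly away from the robot), y along the axle, z up.
- hub (a joint): Tipping angle of the carrier about the axle, rad: 0 = leaning 0.30 rad towards the stand's -x on its rest (start), 0.30 = upright, 0.32 = stopped by the lowered kickstand's foot on the plate (kickstand up: it falls on to 1.0). Moves freely; carrier and stub weigh about 0.6 kg, centre of mass about 100 mm from the axle: let go between 0 and 0.30 it falls back onto the rest.
- carrier: Card carrier: aluminium bottom bar 17 x 116 x 14 mm with a black, silver-faced grooved rail at each end. Origin: middle of the bar's underside, 78 mm from the axle; z up along the rails (leans with it), y along the bar, x square to the card plane, away from the rest. Rails: 17 mm thick (x), |y| 44 to 58 mm, top at z = 116 mm, to be gripped across x from above.
- seat (a point): Middle of the bar's top (carrier z = 14 mm, same axes), where the middle of the card's lower edge comes to rest. The card slides in along -z between the rails, whose grooves at x = 0 are 4.9 mm wide and 102 mm apart at their bottoms; over the top 12 mm they flare to 14 mm wide and 108 mm apart. Rail tops lie 102 mm above the seat.
- rail_left (a point): Middle of the rail on the carrier's +y side, a good place to grip across x: 39 mm below the rail's top, 155 mm from the axle. Same axes as the carrier. A seated card's handle reaches 39 mm higher than this point, over the middle 60 mm of the width.
- rail_right (a point): The same point on the carrier's rail on its -y side.
- kickstand (a joint): Angle a of the kickstand, rad: 0 = stowed along the carrier's +y, 1.73 = down at its stop. Over-centre spring: below about 0.8 it springs back to 0, beyond it snaps to 1.73 by itself; moving the foot takes about 2 N along its path, up to 10 N with rubbing. From the pivot, in carrier axes, the foot lies at 95 mm x (cos a along y + sin a along (0.50, 0, -0.87)): it swings down and out towards +x.
- foot: Red plastic cap on the kickstand's free end, round, 14 mm across, 31 mm long. Origin: centre of its rounded end, 7 mm inside the tip; y points along the leg to the tip. Stowed, it sticks out sideways past the rail on the +y side (its tip 56 mm beyond the rail), where it can be pressed down from above.
- rack: Black plastic card rack, fixed, 190 x 128 mm, three slots (4.8 mm wide) across it at x = -60, 0 and 60 mm in its own frame. Origin: bench level under its middle. Cards stand upright in the slots, square to the rack's x, lower edges 10 mm above the bench. Its side walls (|y| 45 to 60 mm) are 68 mm high.
- card: The card to load: green board with a yellow pull handle, upright in one of the rack's three slots (which one varies). Board 3.2 (x) x 100 (y) x 80 mm (z); handle 10 mm thick (x), 60 mm wide (y), z = 76 to 102 mm, middle of the top edge. Origin: middle of the lower edge; z up. Either face may point forward in the carrier. About 0.1 kg.
- axle (a point): Middle of the axle, 34 mm above the bench, about which the carrier tips. y runs along the axle; its axes tip with the carrier.
- kick_pivot (a point): Pivot of the kickstand, in front of the stub: 18 mm along the carrier's x, 12 mm along its y and 66 mm along its z from the axle. Same axes as the carrier. The leg is an 8 mm steel rod.
- card_blue: Blue card with a white handle, same size, in another slot: leave alone.
- card_red: Red card with a black handle, same size, in another slot: leave alone.
- multimeter: Dark green hand-held meter lying flat, 180 x 88 x 46 mm, to the right: leave alone. Origin under its middle.
- tape: Grey roll of tape lying flat, 100 mm across, 48 mm high: leave alone. Origin under its middle.
- screwdriver: Blue screwdriver, 200 mm long, lying flat: leave alone. Origin under its middle.
- sensor: Black upright sensor housing with a brass gland, 38 mm across, 83 mm high: leave alone. Origin under its middle.
- flux: Small white bottle with a red cap, 36 mm across, 85 mm high: leave alone. Origin under its middle.
- solder_spool: Spool with blue flanges, 60 mm across, 48 mm high: leave alone. Origin under its middle.

How it is judged (in metres and radians):
On the way, in this order (a step that is already met when the one before it is completed fails the run):
1. the card with the yellow handle is fully home in the carrier's grooves and let go (z of card in the frame of seat between -0.003 and 0.003 m and x of card in the frame of seat between -0.003 and 0.003 m and y of card in the frame of seat between -0.004 and 0.004 m and angle between the z axis of card and the z axis of carrier, either way round below 0.06 rad and angle between the x axis of card and the x axis of carrier, either way round below 0.06 rad and contact force between the fingers and card below 0.1 N and value of joint kickstand below 0.8 rad), for 0.2 s.
2. the kickstand is down at its stop (z of card in the frame of seat between -0.003 and 0.003 m and x of card in the frame of seat between -0.003 and 0.003 m and y of card in the frame of seat between -0.004 and 0.004 m and angle between the z axis of card and the z axis of carrier, either way round below 0.06 rad and angle between the x axis of card and the x axis of carrier, either way round below 0.06 rad and value of joint kickstand above 1.66 rad), for 0.2 s.
3. the carrier, held by its rail, stands upright on the kickstand (angle between carrier's own z axis and vertical below 0.06 rad and contact force between the fingers and carrier above 5 N and contact force between foot and stand above 0.3 N), for 0.2 s.
At the end, for the whole second after the job is handed in: For the last second: fingers grip the carrier (over 5 N), not the card; carrier upright within 0.06 rad and still; kickstand at its stop (over 1.66 rad), its foot bearing on the stand (over 0.3 N); card home in the grooves (within 3 mm, 4 mm sideways, 0.06 rad) (all of step 2 and all of step 3 and contact force between the fingers and card below 0.5 N and linear speed of carrier below 0.03 m/s); the arm keeps its last pose, push and grip.
It fails at once if another card is moved more than 20 mm (distance of any of card_blue, card_red from where it was at the start of the episode above 0.02 m).
It fails at once if another thing on the bench is moved more than 20 mm (distance of any of multimeter, tape, screwdriver, sensor, flux, solder_spool from where it was at the start of the episode above 0.02 m).
It also fails if it takes over 66 s, if anything falls off the work surface, if the arm or the gripper's body presses on something with over 40 N, if the wrist force passes 120 N, or if a joint passes its speed limit or range.

## Working session

There is one attempt and no reset: what is moved stays moved. The work goes in short steps, Python scripts to look and compute and a tool call to move; the robot and the scene stay as the last step left them, time stands still between calls to the robot, and variables do not carry over. Pictures are saved under pics/ and viewed, at most 10 in all, crops included, and the job is handed in when it is done.

Besides the shell and the picture viewer there is one more tool, called after "Emit:" as name(argument=value, ...), one argument or row to a line, values as JSON. drive_tool: Moves the arm, as the interface text tells. Its arguments: {"type":"object","properties":{"plan":{"type":"array","items":{"type":"object","properties":{"x":{"type":"number"},"y":{"type":"number"},"z":{"type":"number"},"ax":{"type":"number"},"ay":{"type":"number"},"az":{"type":"number"},"hand":{"type":"number"}}}},"grip_force":{"type":"number"}},"required":["plan"]}

```bash
mkdir -p pics; ls; python3 - <<'E'
from rig import monitor, imaging, r
import cv2,numpy as np
s=monitor.sense();print({k:np.round(v,3).tolist() for k,v in s.items()})
for n in("scene","top"):
    im=imaging.grab_frame(n);cv2.imwrite(f"pics/{n}0.png",im[:,:,::-1])
    c=imaging.camera_info(n);print(n,np.round(c["mtx"],1).tolist(),np.round(c["R"],4).tolist(),np.round(c["t"],1).tolist())
E
```

```text
pics
{'clock': 0.0, 'qpos': [-1.308, 0.354, 1.634, 0.0, 1.155, -0.002], 'qvel': [0.001, -0.001, 0.001, 0.001, 0.0, -0.001], 'joint_efforts': [-0.003, -60.527, -34.206, -0.0, 0.009, 0.0], 'eef_pos': [163.433, -602.751, 230.54], 'tcp_rot': [-3.14, -0.0, 0.265], 'contact_force': [0.318, -0.358, 0.411], 'wrist_torque': [-0.016, 0.008, -0.03], 'grasp_force': 0.0, 'opening': 0.998}
scene [[496.4, 0.0, 317.1], [0.0, 496.4, 235.5], [0.0, 0.0, 1.0]] [[0.4913, 0.8709, -0.0116], [0.4647, -0.2734, -0.8422], [-0.7367, 0.4084, -0.539]] [-297.1, -175.0, 1877.7]
top [[608.2, 0.0, 305.5], [0.0, 608.2, 238.6], [0.0, 0.0, 1.0]] [[0.0133, -0.9998, 0.012], [-0.9949, -0.0145, -0.0997], [0.0999, -0.0106, -0.9949]] [-39.0, 622.2, 1381.9]
```

View pics/scene0.png

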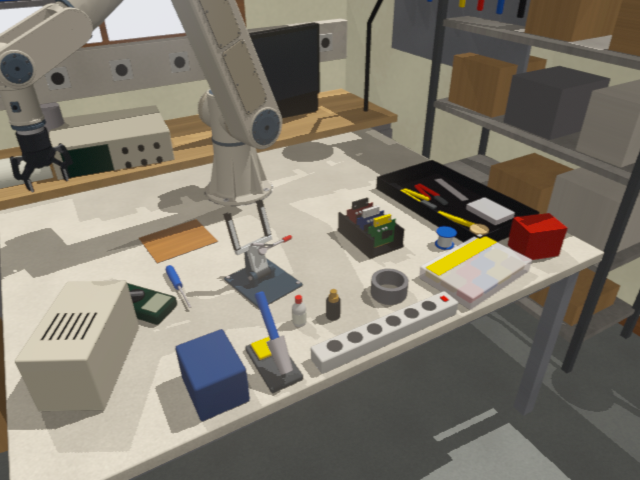

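View pics/top0.png

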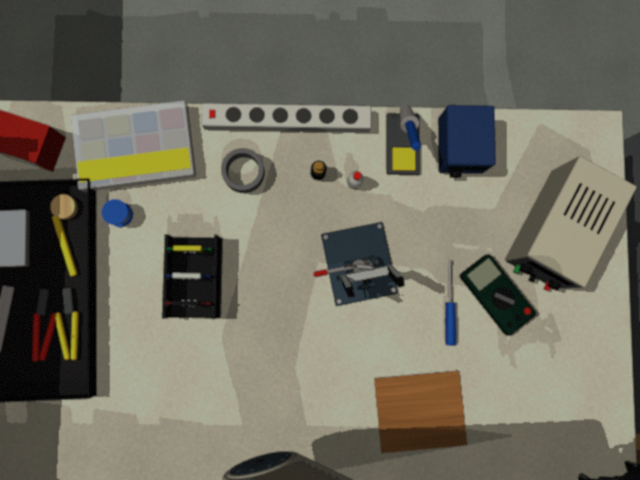

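```bash
cat > h.py <<'E'
from rig import monitor, imaging, r
import cv2, numpy as np
from scipy.spatial.transform import Rotation as Ro
def ray(c,uv,fish=False):
    K,R,t=np.array(c["mtx"]),np.array(c["R"]),np.array(c["t"])
    d=np.array([(uv[0]-K[0,2])/K[0,0],(uv[1]-K[1,2])/K[1,1],1.])
    if fish:
        th=np.hypot(d[0],d[1]); d=np.array([d[0]*np.sinc(th/np.pi),d[1]*np.sinc(th/np.pi),np.cos(th)])
    return -R.T@t, R.T@(d/np.linalg.norm(d))
def plane(c,uv,z,fish=False):
    o,d=ray(c,uv,fish); return o+d*(z-o[2])/d[2]
def tri(rays):
    A=sum(np.eye(3)-np.outer(d,d) for o,d in rays); b=sum((np.eye(3)-np.outer(d,d))@o for o,d in rays)
    return np.linalg.solve(A,b)
def proj(c,X,fish=False):
    K=np.array(c["mtx"]);p=np.array(c["R"])@X+np.array(c["t"])
    if fish:
        th=np.arctan2(np.hypot(p[0],p[1]),p[2]);q=p[:2]/np.hypot(p[0],p[1])*th
    else: q=p[:2]/p[2]
    return K[:2,:2]@q+K[:2,2]
def blob(im,lo,hi,box):
    x0,y0,x1,y1=box; h=cv2.cvtColor(im[y0:y1,x0:x1],cv2.COLOR_RGB2HSV)
    m=cv2.inRange(h,np.array(lo),np.array(hi))
    n,l,s,c=cv2.connectedComponentsWithStats(m)
    k=1+np.argmax(s[1:,4]); ys,xs=np.where(l==k); pts=np.stack([xs+x0,ys+y0],1).astype(np.float32)
    return pts
def go(p,R):
    "units for a move from measured pose to TCP p, rotation R"
    s=monitor.sense();Rc=Ro.from_euler('xyz',s["tcp_rot"])
    d=Rc.inv().apply(np.array(p)-s["eef_pos"])/50
    w=(Rc.inv()*R).as_rotvec(degrees=True)/6
    print("move xyz",np.round(d,3),"a",np.round(w,3),"clock",s["clock"])
E
python3 - <<'E'
from h import *
T=imaging.grab_frame("top");S=imaging.grab_frame("scene");ct=imaging.camera_info("top");cs=imaging.camera_info("scene")
a=T[210:320,290:430];b=S[190:310,200:420]
cv2.imwrite("pics/z1.png",np.vstack([cv2.resize(np.hstack([a,T[225:325,150:240][:,:].repeat(1,0) if 0 else cv2.copyMakeBorder(T[225:325,150:240],0,10,0,0,cv2.BORDER_CONSTANT)]),None,fx=3.4,fy=3.4,interpolation=3)[:,:780],cv2.copyMakeBorder(cv2.resize(b[:65],None,fx=3.4,fy=3.4),0,0,0,32,cv2.BORDER_CONSTANT)[:,:780]])[:,:,::-1])
py=blob(T,(22,120,90),(35,255,255),(160,225,225,325));print("yellow top",py.mean(0),cv2.minAreaRect(py),len(py),plane(ct,py.mean(0),112))
ps=blob(S,(22,120,90),(35,255,255),(335,190,405,260));print("yellow scene",ps.mean(0),len(ps),tri([ray(ct,py.mean(0)),ray(cs,ps.mean(0))]))
rt=blob(T,(0,130,80),(8,255,255),(305,255,345,285));rs=blob(S,(0,130,80),(8,255,255),(270,225,300,250))
for q in(rt,rs):print("foot",q.min(0),q.max(0),q.mean(0),len(q))
print(tri([ray(ct,rt.mean(0)),ray(cs,rs.mean(0))]))
st=blob(T,(95,40,30),(120,200,140),(305,210,415,315));print("stand",cv2.minAreaRect(st))
for p in cv2.boxPoints(cv2.minAreaRect(st)):print(p,plane(ct,p,10))
E
```

```text
yellow top [186.66463 247.51219] ((187.0, 247.5), (28.0, 5.0), 0.0) 164 [591.20682971 229.58030547 112.        ]
yellow scene [381.84375 219.875  ] 160 [591.91082744 231.34551901  99.14725998]
foot [314. 270.] [326. 275.] [320.13333 272.63333] 60
foot [283. 235.] [290. 240.] [286.9643  237.67857] 28
[541.32423413 -61.63065787 103.4680159 ]
stand ((355.90386962890625, 249.01922607421875), (41.96885299682617, 61.38434982299805), 78.69007110595703)
[321.69232 234.46153] [635.13765886 -68.64709906  10.        ]
[381.88464 222.42308] [ 665.90379344 -210.96911483   10.        ]
[390.11542 263.5769 ] [ 568.59345057 -230.44510529   10.        ]
[329.9231  275.61536] [538.33754008 -88.99829762  10.        ]
```

View pics/z1.png

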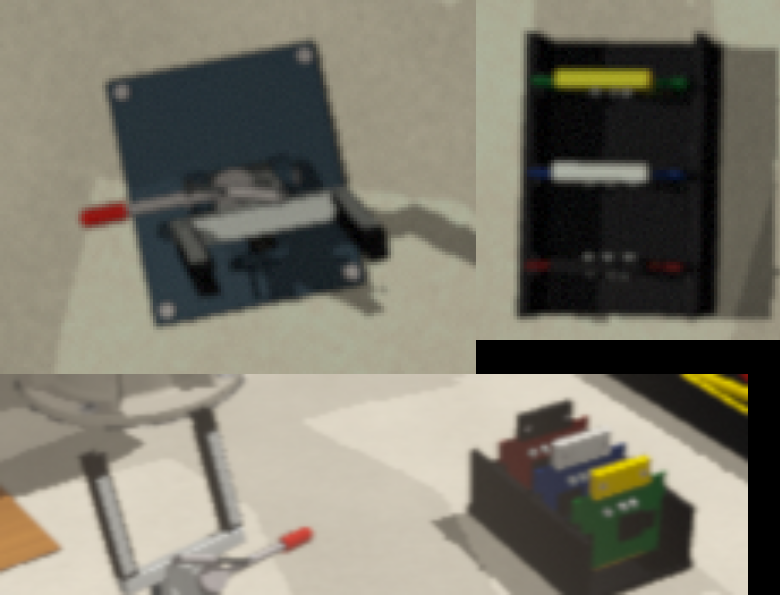

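```bash
python3 - <<'E'
from h import *
ct=imaging.camera_info("top")
C=[plane(ct,p,10) for p in [(321.8,233.5),(382.6,222),(397.4,293.2),(336.2,305.6)]]
print(np.round(C,1),np.mean(C,0),[np.linalg.norm(C[i]-C[i-1]) for i in range(4)])
for i,j in((1,0),(2,3)):d=C[j]-C[i];print("yaw",np.arctan2(-d[0],d[1]))
for i,j in((3,0),(2,1)):d=C[j]-C[i];print("yaw",np.arctan2(d[1],d[0]))
K=imaging.camera_info("wrist");print(K,-K["R"].T@K["t"])
go((350,-100,380),Ro.from_euler('xyz',(np.pi,0,np.pi/2)))
E
```

```text
[[ 637.4  -68.9   10. ]
 [ 666.9 -212.7   10. ]
 [ 499.4 -247.5   10. ]
 [ 468.6 -104.3   10. ]] [ 568.09083753 -158.33786744   10.        ] [np.float64(172.4877764710986), np.float64(146.7862824929506), np.float64(171.1383731721511), np.float64(146.45249010682792)]
yaw 0.20244864070202337
yaw 0.2116546642681999
yaw 0.2069091687816166
yaw 0.20495764047394263
{'mtx': array([[371.64829954,   0.        , 318.77564948],
       [  0.        , 371.64829954, 234.89055601],
       [  0.        ,   0.        ,   1.        ]]), 'R': array([[ 2.61835491e-01, -9.65112515e-01,  9.43285241e-05],
       [-9.24872262e-01, -2.50890360e-01,  2.85771457e-01],
       [-2.75777943e-01, -7.49123515e-02, -9.58297796e-01]]), 't': array([-625.29778693,  -37.63564559,  379.64172419])} [ 233.61380218 -584.48528622  374.62400421]
move xyz [ 6.233 -8.735 -2.976] a [-7.0000e-03 -5.0000e-03 -1.2471e+01] clock 0.2
```

Emit:
drive_tool(
  plan=[
    {"z":-1},
    {"x":1,"y":-1.4,"z":-2,"az":-1.4},
    {"x":6.2,"y":-8.7,"z":-3,"az":-12.47},
    {"x":6.2,"y":-8.7,"z":-3,"az":-12.47},
    {"x":6.2,"y":-8.7,"z":-3,"az":-12.47},
    {"x":6.2,"y":-8.7,"z":-3,"az":-12.47},
    {"x":6.2,"y":-8.7,"z":-3,"az":-12.47},
    {"x":6.2,"y":-8.7,"z":-3,"az":-12.47},
  ],
)

```text
invalid input
```

```bash
python3 - <<'E'
from h import *
s=monitor.sense();print(s["eef_pos"],s["tcp_rot"],s["qvel"])
go((575,230,260),Ro.from_euler('xyz',(np.pi,0,np.pi/2)))
E
```

```text
[ 163.47877742 -602.94203095  230.82149116] [-3.14071568e+00  1.29349503e-05  2.64803109e-01] [-8.51088824e-04 -2.13861320e-03 -2.16246590e-03  9.40089993e-05
 -1.20650490e-04  6.12411061e-04]
move xyz [ 12.303 -13.925  -0.572] a [-7.0000e-03 -5.0000e-03 -1.2471e+01] clock 0.2
```

Emit:
drive_tool(
  plan=[
    {"x":0,"y":0,"z":-1,"ax":0,"ay":0,"az":0,"hand":85},
    {"x":1,"y":-1.4,"z":-2,"ax":0,"ay":0,"az":-1.4,"hand":85},
    {"x":6.2,"y":-8.7,"z":-3,"ax":0,"ay":0,"az":-12.47,"hand":85},
    {"x":6.2,"y":-8.7,"z":-3,"ax":0,"ay":0,"az":-12.47,"hand":85},
    {"x":6.2,"y":-8.7,"z":-3,"ax":0,"ay":0,"az":-12.47,"hand":85},
    {"x":6.2,"y":-8.7,"z":-3,"ax":0,"ay":0,"az":-12.47,"hand":85},
    {"x":6.2,"y":-8.7,"z":-3,"ax":0,"ay":0,"az":-12.47,"hand":85},
    {"x":6.2,"y":-8.7,"z":-3,"ax":0,"ay":0,"az":-12.47,"hand":85},
  ],
)

```text
clock: 1.0
eef_pos: [281.6, -282.6, 351.9]
tcp_rot: [3.141, 0.0, 1.317]
contact_force: [0.7, -0.2, 0.2]
opening: 0.999
grasp_force: 0.0
```

```bash
python3 - <<'E'
from h import *
s=monitor.sense();print(s["eef_pos"],s["tcp_rot"],s["qvel"])
go((560,230,260),Ro.from_euler('xyz',(np.pi,0,np.pi/2)))
E
```

```text
[ 281.57144818 -282.63893396  351.93068758] [3.14111673e+00 6.19652303e-05 1.31690332e+00] [ 1.07057177 -0.46856477  0.24504066  0.00469087  0.21543872 -0.42906538]
move xyz [11.323  2.814  1.839] a [ 4.000e-03  1.000e-03 -2.424e+00] clock 1.0
```

Emit:
drive_tool(
  plan=[
    {"x":11.3,"y":2.8,"z":1.0,"ax":0,"ay":0,"az":-2.42,"hand":60},
    {"x":11.3,"y":2.8,"z":1.0,"ax":0,"ay":0,"az":-2.42,"hand":60},
    {"x":11.3,"y":2.8,"z":1.0,"ax":0,"ay":0,"az":-2.42,"hand":60},
    {"x":11.3,"y":2.8,"z":1.0,"ax":0,"ay":0,"az":-2.42,"hand":60},
    {"x":11.3,"y":2.8,"z":1.0,"ax":0,"ay":0,"az":-2.42,"hand":60},
    {"x":11.3,"y":2.8,"z":1.0,"ax":0,"ay":0,"az":-2.42,"hand":60},
    {"x":11.3,"y":2.8,"z":1.0,"ax":0,"ay":0,"az":-2.42,"hand":60},
    {"x":11.3,"y":2.8,"z":1.8,"ax":0,"ay":0,"az":-2.42,"hand":60},
  ],
)

```text
clock: 1.8
eef_pos: [473.9, 65.9, 309.9]
tcp_rot: [3.139, -0.0, 1.565]
contact_force: [1.3, -0.4, -0.6]
opening: 0.701
grasp_force: 0.0
```

```bash
python3 - <<'E'
from h import *
s=monitor.sense();print(s["eef_pos"],s["tcp_rot"],s["qvel"])
go((560,230,260),Ro.from_euler('xyz',(np.pi,0,np.pi/2)))
E
```

```text
[473.86037733  65.89297917 309.933835  ] [ 3.13928441e+00 -2.05373815e-04  1.56544493e+00] [ 0.855351    0.58735485 -0.30477387 -0.00401289 -0.28001852  0.85084865]
move xyz [3.291 1.703 1.003] a [ 0.022 -0.002 -0.051] clock 1.8
```

Emit:
drive_tool(
  plan=[
    {"x":2.8,"y":1.4,"z":0.9,"ax":0,"ay":0,"az":0,"hand":50},
    {"x":2.8,"y":1.4,"z":0.9,"ax":0,"ay":0,"az":0,"hand":50},
    {"x":2.8,"y":1.4,"z":0.9,"ax":0,"ay":0,"az":0,"hand":50},
    {"x":2.8,"y":1.4,"z":0.9,"ax":0,"ay":0,"az":0,"hand":50},
    {"x":2.8,"y":1.4,"z":0.9,"ax":0,"ay":0,"az":0,"hand":50},
    {"x":2.8,"y":1.4,"z":0.9,"ax":0,"ay":0,"az":0,"hand":50},
  ],
)

```text
clock: 2.4
eef_pos: [543.0, 202.4, 264.2]
tcp_rot: [-3.141, 0.001, 1.565]
contact_force: [0.1, -0.4, -0.2]
opening: 0.584
grasp_force: 0.0
```

```bash
python3 - <<'E'
from h import *
s=monitor.sense();print(s["eef_pos"],s["tcp_rot"],s["qvel"])
c=imaging.camera_info("wrist");im=imaging.grab_frame("wrist");cv2.imwrite("pics/w1.png",im[:,:,::-1])
q=blob(im,(22,110,80),(35,255,255),(0,0,640,480));rc=cv2.minAreaRect(q);print(q.mean(0),rc,len(q))
for p in cv2.boxPoints(rc):print(p,plane(c,p,112,True))
print(plane(c,rc[0],112,True))
E
```

```text
[543.04186309 202.40904471 264.17518551] [-3.14082078e+00  7.61016945e-04  1.56508882e+00] [-0.01863552 -0.02224664  0.00904231  0.00076567 -0.00181269  0.00178609]
[547.19196  83.13911] ((546.7154541015625, 82.72307586669922), (171.29196166992188, 38.69883346557617), 82.87498474121094) 5902
[5.1689240e+02 1.3846588e-01] [717.22413716 399.33932392 112.        ]
[555.2924    -4.661537] [761.66778803 414.87074447 112.        ]
[576.5385  165.30768] [787.45677415 253.42065539 112.        ]
[538.1385 170.1077] [740.90610327 245.8178837  112.        ]
[746.40056687 326.19401103 112.        ]
```

View pics/w1.png

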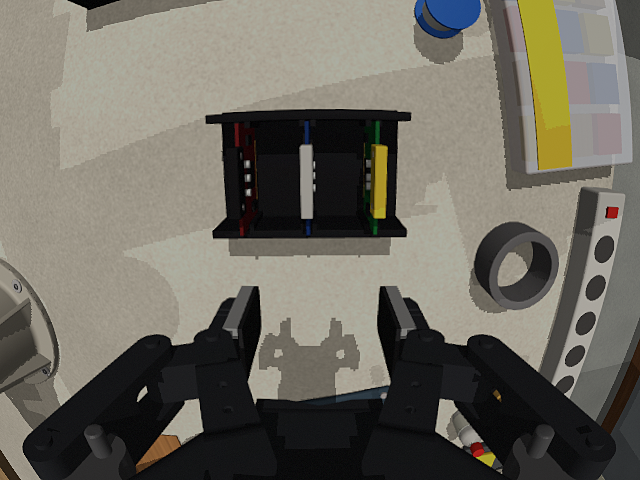

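```bash
python3 - <<'E'
from h import *
c=imaging.camera_info("wrist");im=imaging.grab_frame("wrist")
q=blob(im,(22,110,60),(35,255,255),(355,130,400,230))
for v in range(int(q[:,1].min()),int(q[:,1].max())+1,8):
    u=q[q[:,1]==v,0];P=plane(c,(u.max()+.5,v),112,True);Q=plane(c,(u.min()-.5,v),112,True);print(v,u.min(),u.max(),P.round(1),Q.round(1))
v0,v1=q[:,1].min(),q[:,1].max();print(plane(c,(380,v0-.5),112,True),plane(c,(380,v1+.5),112,True))
print(im[180,368:392].tolist())
E
```

```text
144 371.0 382.0 [594.3 260.9 112. ] [584.6 260.7 112. ]
152 374.0 386.0 [597.7 254.5 112. ] [587.1 254.3 112. ]
160 375.0 386.0 [597.8 248.  112. ] [588.  247.8 112. ]
168 375.0 386.0 [598.  241.5 112. ] [588.2 241.4 112. ]
176 374.0 386.0 [598.2 234.9 112. ] [587.5 234.8 112. ]
184 374.0 386.0 [598.4 228.4 112. ] [587.6 228.3 112. ]
192 374.0 386.0 [598.6 221.7 112. ] [587.8 221.7 112. ]
200 374.0 385.0 [598. 215. 112.] [588. 215. 112.]
208 370.0 385.0 [598.2 208.3 112. ] [584.8 208.3 112. ]
216 373.0 385.0 [598.5 201.5 112. ] [587.5 201.5 112. ]
[592.28798705 261.25428097 112.        ] [593.86417209 200.20741887 112.        ]
[[41, 42, 42], [43, 42, 43], [44, 44, 19], [62, 51, 9], [60, 50, 8], [51, 41, 7], [117, 98, 23], [156, 133, 35], [170, 146, 40], [172, 148, 40], [171, 147, 40], [171, 148, 43], [171, 147, 41], [171, 147, 40], [171, 148, 40], [171, 148, 41], [176, 154, 42], [173, 148, 37], [64, 51, 15], [6, 8, 16], [15, 16, 18], [18, 17, 18], [17, 15, 16], [18, 17, 19]]
```

```bash
python3 - <<'E'
from h import *
go((593,230.7,83),Ro.from_euler('xyz',(np.pi,0,np.pi/2+.014)))
E
```

```text
move xyz [0.584 0.991 3.638] a [ 0.004  0.001 -0.201] clock 2.5
```

Emit:
drive_tool(
  plan=[
    {"x":0.3,"y":0.5,"z":0.3,"ax":0,"ay":0,"az":-0.1,"hand":45},
    {"x":0.584,"y":0.991,"z":0.8,"ax":0,"ay":0,"az":-0.2,"hand":45},
    {"x":0.584,"y":0.991,"z":1.5,"ax":0,"ay":0,"az":-0.2,"hand":40},
    {"x":0.584,"y":0.991,"z":2.2,"ax":0,"ay":0,"az":-0.2,"hand":40},
    {"x":0.584,"y":0.991,"z":2.9,"ax":0,"ay":0,"az":-0.2,"hand":40},
    {"x":0.584,"y":0.991,"z":3.4,"ax":0,"ay":0,"az":-0.2,"hand":40},
    {"x":0.584,"y":0.991,"z":3.638,"ax":0,"ay":0,"az":-0.2,"hand":40},
    {"x":0.584,"y":0.991,"z":3.638,"ax":0,"ay":0,"az":-0.2,"hand":40},
  ],
)

```text
clock: 3.3
eef_pos: [592.6, 230.8, 81.6]
tcp_rot: [-3.14, 0.001, 1.585]
contact_force: [0.2, -0.7, 0.1]
opening: 0.468
grasp_force: 0.0
```

Emit:
drive_tool(
  plan=[
    {"x":0,"y":0,"z":0,"ax":0,"ay":0,"az":0,"hand":0},
    {"x":0,"y":0,"z":0,"ax":0,"ay":0,"az":0,"hand":0},
    {"x":0,"y":0,"z":0,"ax":0,"ay":0,"az":0,"hand":0},
    {"x":0,"y":0,"z":0,"ax":0,"ay":0,"az":0,"hand":0},
    {"x":0,"y":0,"z":0,"ax":0,"ay":0,"az":0,"hand":0},
  ],
  grip_force=40,
)

```text
clock: 3.8
eef_pos: [593.7, 232.3, 84.4]
tcp_rot: [3.14, -0.001, 1.586]
contact_force: [-2.4, -1.5, 6.6]
opening: 0.117
grasp_force: 38.9
```

```bash
python3 - <<'E'
from h import *
s=monitor.sense();print(s["eef_pos"],s["tcp_rot"],s["opening"]*85.4,s["contact_force"],s["grasp_force"])
E
```

```text
[593.67833319 232.26550082  84.35225834] [ 3.14018300e+00 -6.65857816e-04  1.58556702e+00] 9.982705215427627 [-2.35954042 -1.52112166  6.57584653] 38.93148601055145
```

Emit:
drive_tool(
  plan=[
    {"x":0,"y":0,"z":-0.2,"ax":0,"ay":0,"az":0,"hand":0},
    {"x":0,"y":0,"z":-0.6,"ax":0,"ay":0,"az":0,"hand":0},
    {"x":0,"y":0,"z":-1.2,"ax":0,"ay":0,"az":0,"hand":0},
    {"x":0,"y":0,"z":-1.9,"ax":0,"ay":0,"az":0,"hand":0},
    {"x":0,"y":0,"z":-2.6,"ax":0,"ay":0,"az":0,"hand":0},
    {"x":0,"y":0,"z":-3.3,"ax":0,"ay":0,"az":0,"hand":0},
    {"x":0,"y":0,"z":-4,"ax":0,"ay":0,"az":0,"hand":0},
    {"x":0,"y":0,"z":-4,"ax":0,"ay":0,"az":0,"hand":0},
  ],
)

```text
clock: 4.6
eef_pos: [595.8, 233.1, 289.6]
tcp_rot: [3.132, -0.004, 1.586]
contact_force: [-0.6, 1.5, -1.0]
opening: 0.112
grasp_force: 39.4
```

```bash
cat >> h.py <<'E'
AX=np.array([568.1,-158.3,34.]); YAW=.206
def car(lean=.30,ax=None,yaw=None):
    return (AX if ax is None else ax), Ro.from_euler('z',YAW if yaw is None else yaw)*Ro.from_euler('y',-lean)
FLIP=Ro.from_euler('xyz',(np.pi,0,np.pi/2))
def pre(d,h=74.4,off=(0,0)):
    a,R=car(); p=a+R.apply((off[0],off[1],92+d+h)); print("target",p.round(1)); go(p,R*FLIP)
E
python3 - <<'E'
from h import *
s=monitor.sense();print(s["eef_pos"],s["opening"]*85.4,s["contact_force"],s["grasp_force"])
pre(150)
E
```

```text
[595.82318142 233.05582227 289.61696258] 9.558151692961703 [-0.58982289  1.47106203 -0.95479965] 39.38215434551239
target [ 476.6 -177.4  336.3]
move xyz [-8.169 -2.499 -0.987] a [-2.759  0.248 -1.813] clock 4.6
```

Emit:
drive_tool(
  plan=[
    {"x":-0.5,"y":-0.2,"z":-0.6,"ax":-0.3,"ay":0,"az":-0.2,"hand":0},
    {"x":-1.3,"y":-0.5,"z":-1,"ax":-0.7,"ay":0.1,"az":-0.5,"hand":0},
    {"x":-2.3,"y":-0.8,"z":-1,"ax":-1.1,"ay":0.1,"az":-0.8,"hand":0},
    {"x":-3.3,"y":-1.1,"z":-1,"ax":-1.5,"ay":0.15,"az":-1.1,"hand":0},
    {"x":-4.3,"y":-1.4,"z":-1,"ax":-1.9,"ay":0.2,"az":-1.4,"hand":0},
    {"x":-5.3,"y":-1.7,"z":-1,"ax":-2.3,"ay":0.2,"az":-1.6,"hand":0},
    {"x":-6.3,"y":-2,"z":-1,"ax":-2.6,"ay":0.2,"az":-1.8,"hand":0},
    {"x":-7.2,"y":-2.3,"z":-1,"ax":-2.76,"ay":0.25,"az":-1.81,"hand":0},
  ],
)

```text
clock: 5.4
eef_pos: [484.8, -123.0, 333.1]
tcp_rot: [2.849, 0.003, 1.778]
contact_force: [-0.1, 0.5, -1.8]
opening: 0.112
grasp_force: 39.3
```

Emit:
drive_tool(
  plan=[
    {"x":0,"y":0,"z":0,"ax":0,"ay":0,"az":0,"hand":0},
    {"x":0,"y":0,"z":0,"ax":0,"ay":0,"az":0,"hand":0},
    {"x":0,"y":0,"z":0,"ax":0,"ay":0,"az":0,"hand":0},
  ],
)

```text
clock: 5.7
eef_pos: [486.3, -120.9, 332.6]
tcp_rot: [2.852, 0.001, 1.777]
contact_force: [-0.2, 0.3, -1.1]
opening: 0.108
grasp_force: 39.4
```

```bash
python3 - <<'E'
from h import *
pre(150)
E
```

```text
target [ 476.6 -177.4  336.3]
move xyz [-1.067 -0.384 -0.19 ] a [-0.095  0.012  0.003] clock 5.7
```

Emit:
drive_tool(
  plan=[
    {"x":-0.6,"y":-0.2,"z":-0.1,"ax":-0.1,"ay":0,"az":0,"hand":0},
    {"x":-1.067,"y":-0.384,"z":-0.19,"ax":-0.1,"ay":0.01,"az":0,"hand":0},
    {"x":-1.067,"y":-0.384,"z":-0.19,"ax":-0.1,"ay":0.01,"az":0,"hand":0},
    {"x":-1.067,"y":-0.384,"z":-0.19,"ax":-0.1,"ay":0.01,"az":0,"hand":0},
  ],
)

```text
clock: 6.1
eef_pos: [477.0, -176.8, 335.9]
tcp_rot: [2.842, -0.0, 1.778]
contact_force: [0.1, 1.1, -0.0]
opening: 0.111
grasp_force: 39.4
```

```bash
python3 - <<'E'
from h import *
pre(150)
c=imaging.camera_info("wrist");im=imaging.grab_frame("wrist")
a,R=car()
for n,p in dict(railL=(0,51,194),railR=(0,-51,194),inL=(0,44,194),Lf=(8.5,58,194),Lb=(-8.5,58,194)).items(): print(n,proj(c,a+R.apply(p),True).round(1))
cv2.imwrite("pics/w2.png",im[:,:,::-1])
T=imaging.grab_frame("top");S=imaging.grab_frame("scene")
np.savez("v2.npz",w=im,T=T,S=S,**{k:c[k] for k in c})
E
```

```text
target [ 476.6 -177.4  336.3]
move xyz [-0.011 -0.008 -0.011] a [-0.001 -0.006  0.014] clock 6.1
railL [318.1 157.5]
railR [317.9 288.9]
inL [318.1 167.2]
Lf [330.1 147.8]
Lb [306.1 147.7]
```

View pics/w2.png

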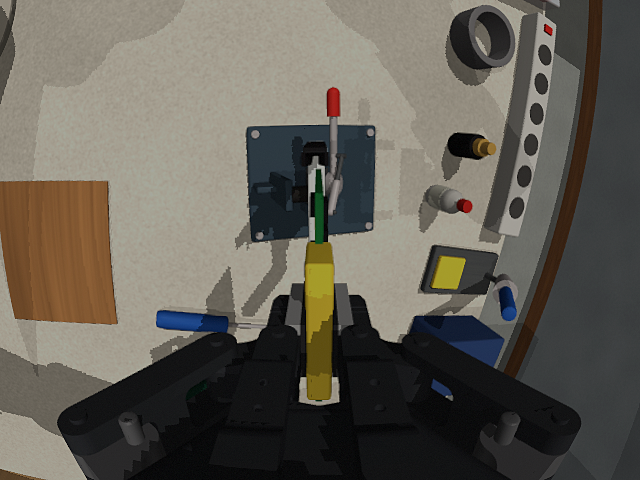

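```bash
python3 - <<'E'
from h import *
im=np.load("v2.npz")["w"]
cr=im[120:260,270:370]
cr=np.clip(cr.astype(float)*1.6,0,255).astype(np.uint8)
a=cv2.resize(cr[15:75,15:75],None,fx=10,fy=10,interpolation=0)
cv2.imwrite("pics/w2c.png",a[:,:,::-1])
E
```

```text
(no output)
```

View pics/w2c.png

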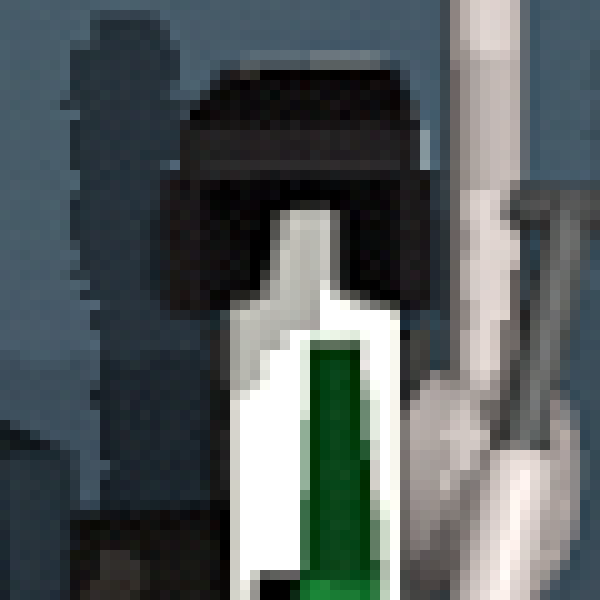

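```bash
python3 - <<'E'
from h import *
v=np.load("v2.npz");c={k:v[k] for k in("mtx","R","t")}
s=monitor.sense();Rt=Ro.from_euler('xyz',s["tcp_rot"]);p=s["eef_pos"]
for X in((50,0,74.4),(50,0,72.4),(30,0,-27.6),(30,0,-1.6)):print(X,proj(c,p+Rt.apply(X),True).round(1))
a,R=car()
for X in((0,51,92),(0,44,92),(0,58,194),(0,44,194),(0,12+95,66)):print(X,proj(c,a+R.apply(X),True).round(1))
im=v["w"]; q=blob(im,(50,80,20),(80,255,255),(300,150,340,245));print(q.min(0),q.max(0)); 
for y in range(int(q[:,1].min()),240,10):print(y,q[q[:,1]==y,0].mean(),end=" ")
y=blob(im,(22,110,60),(35,255,255),(290,220,350,420));print(y.min(0),y.max(0))
E
```

```text
(50, 0, 74.4) [318.2 164.5]
(50, 0, 72.4) [318.2 164.8]
(30, 0, -27.6) [318.3 256.5]
(30, 0, -1.6) [318.3 234.2]
(0, 51, 92) [318.1 148.9]
(0, 44, 92) [318.1 156. ]
(0, 58, 194) [318.1 147.7]
(0, 44, 194) [318.1 167.2]
(0, 107, 66) [318.2  94.7]
[314. 170.] [323. 243.]
170 318.0 180 318.5 190 318.0 200 318.5 210 318.5 220 319.0 230 319.0 [305. 242.] [333. 399.]
```

```bash
python3 - <<'E'
from h import *
pre(110,off=(-2.1,3.6)); pre(60,off=(-2.1,3.6))
E
```

```text
target [ 485.4 -171.9  297.4]
move xyz [ 0.056 -0.046  0.79 ] a [-0.    -0.006  0.019] clock 6.25
target [ 499.9 -168.9  249.7]
move xyz [ 0.056 -0.046  1.79 ] a [-0.    -0.006  0.019] clock 6.25
```

Emit:
drive_tool(
  plan=[
    {"x":0.03,"y":-0.03,"z":0.3,"ax":0,"ay":0,"az":0,"hand":0},
    {"x":0.058,"y":-0.046,"z":0.6,"ax":0,"ay":0,"az":0,"hand":0},
    {"x":0.058,"y":-0.046,"z":0.79,"ax":0,"ay":0,"az":0,"hand":0},
    {"x":0.058,"y":-0.046,"z":0.79,"ax":0,"ay":0,"az":0,"hand":0},
  ],
)

```text
clock: 6.65
eef_pos: [484.8, -172.3, 296.3]
tcp_rot: [2.843, -0.001, 1.778]
contact_force: [-0.2, 0.2, -0.9]
opening: 0.109
grasp_force: 39.4
```

```bash
python3 - <<'E'
from h import *
pre(110,off=(-2.1,3.6))
im=imaging.grab_frame("wrist")
cr=np.clip(im[130:190,285:345].astype(float)*1.6,0,255).astype(np.uint8)
cv2.imwrite("pics/w3c.png",cv2.resize(cr,None,fx=10,fy=10,interpolation=0)[:,:,::-1])
E
```

```text
target [ 485.4 -171.9  297.4]
move xyz [ 0.005  0.02  -0.017] a [-0.015 -0.013  0.01 ] clock 6.65
```

View pics/w3c.png

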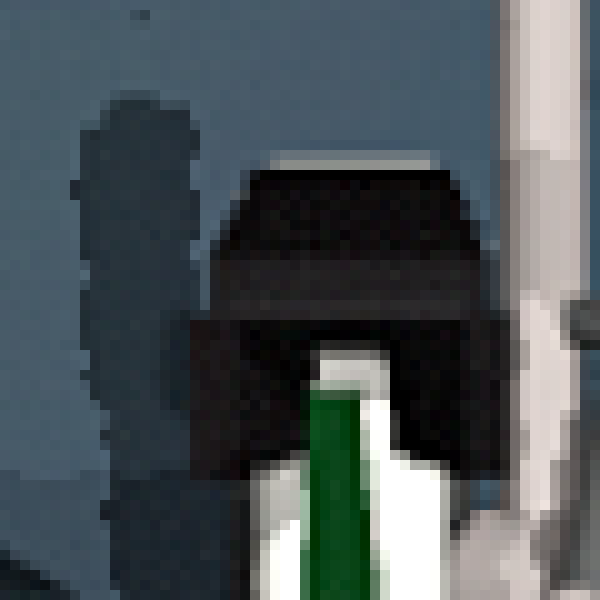

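Emit:
drive_tool(
  plan=[
    {"x":0,"y":0.024,"z":0.0,"ax":0,"ay":0,"az":0,"hand":0},
    {"x":0,"y":0.024,"z":0.15,"ax":0,"ay":0,"az":0,"hand":0},
    {"x":0,"y":0.024,"z":0.3,"ax":0,"ay":0,"az":0,"hand":0},
    {"x":0,"y":0.024,"z":0.45,"ax":0,"ay":0,"az":0,"hand":0},
    {"x":0,"y":0.024,"z":0.6,"ax":0,"ay":0,"az":0,"hand":0},
    {"x":0,"y":0.024,"z":0.75,"ax":0,"ay":0,"az":0,"hand":0},
    {"x":0,"y":0.024,"z":0.9,"ax":0,"ay":0,"az":0,"hand":0},
    {"x":0,"y":0.024,"z":0.9,"ax":0,"ay":0,"az":0,"hand":0},
  ],
)

```text
clock: 7.5
eef_pos: [498.9, -170.1, 253.6]
tcp_rot: [2.843, -0.001, 1.777]
contact_force: [0.1, -0.1, -1.5]
opening: 0.111
grasp_force: 39.3
```

```bash
python3 - <<'E'
from h import *
pre(65,off=(-.9,3.6))
s=monitor.sense();print(s["contact_force"],s["wrist_torque"])
E
```

```text
target [ 499.6 -168.9  254.8]
move xyz [ 0.02   0.024 -0.017] a [-0.012 -0.007 -0.002] clock 7.5
[ 0.08573513 -0.05932781 -1.4540245 ] [-0.03133791  0.2373028  -0.01146754]
```

Emit:
drive_tool(
  plan=[
    {"x":0,"y":0,"z":0.15,"ax":0,"ay":0,"az":0,"hand":0},
    {"x":0,"y":0,"z":0.3,"ax":0,"ay":0,"az":0,"hand":0},
    {"x":0,"y":0,"z":0.45,"ax":0,"ay":0,"az":0,"hand":0},
    {"x":0,"y":0,"z":0.6,"ax":0,"ay":0,"az":0,"hand":0},
    {"x":0,"y":0,"z":0.75,"ax":0,"ay":0,"az":0,"hand":0},
    {"x":0,"y":0,"z":0.9,"ax":0,"ay":0,"az":0,"hand":0},
    {"x":0,"y":0,"z":1.05,"ax":0,"ay":0,"az":0,"hand":0},
    {"x":0,"y":0,"z":1.1,"ax":0,"ay":0,"az":0,"hand":0},
  ],
)

```text
clock: 8.3
eef_pos: [515.1, -166.9, 201.5]
tcp_rot: [2.842, -0.0, 1.777]
contact_force: [0.9, -0.3, -0.4]
opening: 0.108
grasp_force: 39.4
```

```bash
python3 - <<'E'
from h import *
pre(0,off=(-.9,3.6))
E
```

```text
target [ 518.4 -165.   192.7]
move xyz [0.024 0.017 0.189] a [-0.004 -0.001 -0.001] clock 8.3
```

Almost home (about 9 mm left); press in gently until contact.

Emit:
drive_tool(
  plan=[
    {"x":0,"y":0,"z":0.05,"ax":0,"ay":0,"az":0,"hand":0},
    {"x":0,"y":0,"z":0.1,"ax":0,"ay":0,"az":0,"hand":0},
    {"x":0,"y":0,"z":0.15,"ax":0,"ay":0,"az":0,"hand":0},
    {"x":0,"y":0,"z":0.2,"ax":0,"ay":0,"az":0,"hand":0},
    {"x":0,"y":0,"z":0.23,"ax":0,"ay":0,"az":0,"hand":0},
    {"x":0,"y":0,"z":0.23,"ax":0,"ay":0,"az":0,"hand":0},
  ],
)

```text
clock: 8.9
eef_pos: [519.5, -166.6, 193.5]
tcp_rot: [2.839, 0.001, 1.777]
contact_force: [-7.7, 1.1, 18.5]
opening: 0.108
grasp_force: 42.5
```

```bash
python3 - <<'E'
from h import *
pre(0,off=(-.9,3.6));print(monitor.sense()["wrist_torque"])
E
```

```text
target [ 518.4 -165.   192.7]
move xyz [ 0.036 -0.02   0.01 ] a [0.028 0.013 0.003] clock 8.9
[0.61643087 0.80531859 0.26313142]
```

Emit:
drive_tool(
  plan=[
    {"x":0,"y":0,"z":-0.01,"ax":0,"ay":0,"az":0,"hand":30},
    {"x":0,"y":0,"z":-0.01,"ax":0,"ay":0,"az":0,"hand":30},
    {"x":0,"y":0,"z":-0.01,"ax":0,"ay":0,"az":0,"hand":30},
    {"x":0,"y":0,"z":-0.3,"ax":0,"ay":0,"az":0,"hand":30},
    {"x":0,"y":0,"z":-0.8,"ax":0,"ay":0,"az":0,"hand":30},
    {"x":0,"y":0,"z":-1.4,"ax":0,"ay":0,"az":0,"hand":30},
    {"x":0,"y":0,"z":-2,"ax":0,"ay":0,"az":0,"hand":20},
    {"x":0,"y":0,"z":-2,"ax":0,"ay":0,"az":0,"hand":10},
  ],
)

```text
clock: 9.7
eef_pos: [490.8, -173.5, 290.8]
tcp_rot: [2.836, 0.004, 1.776]
contact_force: [0.5, 0.6, 0.9]
opening: 0.122
grasp_force: 0.0
```

```bash
python3 - <<'E'
from h import *
a,R=car();a=a+R.apply((-.9,.6,0))
s=monitor.sense();print(s["eef_pos"],s["clock"])
c=imaging.camera_info("wrist");im=imaging.grab_frame("wrist")
q=blob(im,(0,130,60),(8,255,255),(280,30,400,180));print("foot px",q.min(0),q.max(0),q.mean(0))
f=a+R.apply((18,107,66));print("foot origin pred",f,proj(c,f,True),"tip",proj(c,a+R.apply((18,114,66)),True),"inner",proj(c,a+R.apply((18,83,66)),True))
for X in((0,30,194),(0,-30,194),(0,51,194),(0,-51,194)):print(X,proj(c,a+R.apply(X),True).round(1))
S=imaging.grab_frame("scene")
w=cv2.resize(im[80:400,240:400],None,fx=1.85,fy=1.85);sc=cv2.resize(S[190:310,200:310],None,fx=4.5,fy=4.93)
cv2.imwrite("pics/w4.png",np.hstack([w,sc[:w.shape[0]]])[:,:800,::-1])
E
```

```text
[ 490.75574722 -173.46225905  290.84733138] 9.7
foot px [326.  81.] [340. 113.] [333.38876  97.68314]
foot origin pred [542.98974086 -53.62301296 102.10560382] [335.43156358  89.19891529] tip [335.44933257  81.77719732] inner [335.33679745 114.82546023]
(0, 30, 194) [315.4 198.1]
(0, -30, 194) [315.6 289.5]
(0, 51, 194) [315.4 163.2]
(0, -51, 194) [315.7 317.6]
```

View pics/w4.png

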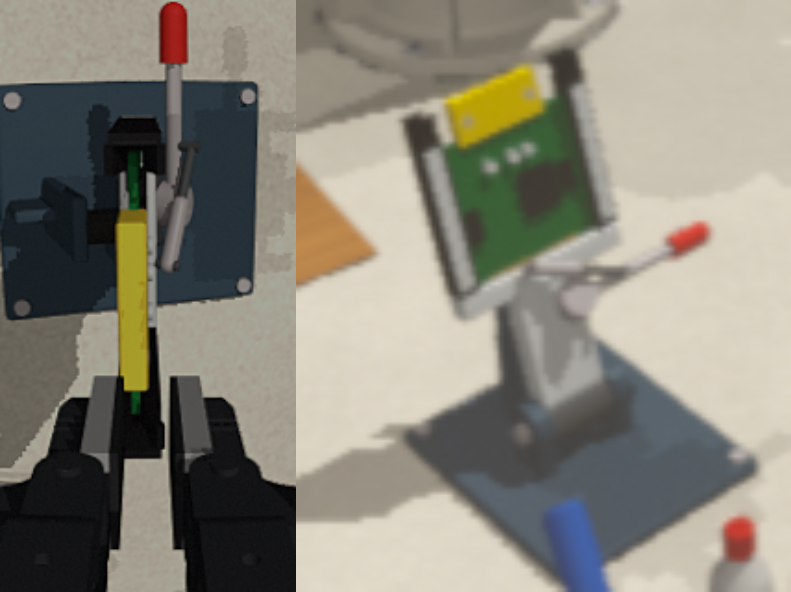

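```bash
cat >> h.py <<'E'
def kick(a,lift=0):
    A,R=car(); A=A+R.apply((-2.4,.6,0)); d=np.array([.5*np.sin(a),np.cos(a),-.87*np.sin(a)])
    L=R.apply(d); sl=-L[2]/np.hypot(L[0],L[1]); C=A+R.apply((18,12,66)+90*d)
    Yh=Ro.from_euler('z',YAW).apply((0,11,0))
    return C+Yh+(0,0,7*np.hypot(1,sl)+lift)
VERT=Ro.from_euler('z',YAW)*FLIP
E
python3 - <<'E'
from h import *
print(kick(0),kick(.8),kick(1.1)); go(kick(0,40),VERT)
E
```

```text
[540.35975754 -48.04298695 108.66232351] [592.3784472  -65.05893137  65.56851323] [608.10750724 -84.12467448  55.66061656]
move xyz [2.236 0.611 3.09 ] a [ 2.877e+00  1.300e-02 -1.000e-03] clock 9.8
```

Emit:
drive_tool(
  plan=[
    {"x":0.7,"y":0,"z":0,"ax":0,"ay":0,"az":0,"hand":0},
    {"x":1.5,"y":0,"z":0,"ax":0.9,"ay":0,"az":0,"hand":0},
    {"x":2.24,"y":0.2,"z":0.3,"ax":1.9,"ay":0,"az":0,"hand":0},
    {"x":2.24,"y":0.4,"z":1,"ax":2.88,"ay":0,"az":0,"hand":0},
    {"x":2.24,"y":0.61,"z":1.7,"ax":2.88,"ay":0.01,"az":0,"hand":0},
    {"x":2.24,"y":0.61,"z":2.4,"ax":2.88,"ay":0.01,"az":0,"hand":0},
    {"x":2.24,"y":0.61,"z":3,"ax":2.88,"ay":0.01,"az":0,"hand":0},
    {"x":2.24,"y":0.61,"z":3.09,"ax":2.88,"ay":0.01,"az":0,"hand":0},
  ],
)

```text
clock: 10.6
eef_pos: [537.6, -46.8, 143.5]
tcp_rot: [-3.133, -0.003, 1.778]
contact_force: [-0.3, -0.7, -0.1]
opening: -0.002
grasp_force: 0.0
```

Emit:
drive_tool(
  plan=[
    {"x":0,"y":0,"z":0,"ax":0,"ay":0,"az":0,"hand":0},
    {"x":0,"y":0,"z":0,"ax":0,"ay":0,"az":0,"hand":0},
  ],
)

```text
clock: 10.8
eef_pos: [540.0, -47.7, 149.1]
tcp_rot: [-3.141, -0.0, 1.777]
contact_force: [0.0, -0.6, -0.1]
opening: -0.002
grasp_force: 0.0
```

```bash
python3 - <<'E'
from h import *
for a in(0,.2,.4,.6,.8,.95,1.1):print(a);go(kick(a),VERT)
s=monitor.sense();print(s["eef_pos"],s["contact_force"])
p=s["eef_pos"];Rt=Ro.from_euler('xyz',s["tcp_rot"]);c=imaging.camera_info("wrist");im=imaging.grab_frame("wrist")
q=blob(im,(0,130,60),(8,255,255),(200,100,440,400));print("foot px",q.min(0),q.max(0),cv2.minAreaRect(q))
A,R=car();print("pred",proj(c,A+R.apply((18-2.4,107.6,66)),True),"tip",proj(c,A+R.apply((18-2.4,114.6,66)),True),"tcp",proj(c,p,True))
cv2.imwrite("pics/w5.png",im[:,:,::-1])
E
```

```text
0
move xyz [-0.009  0.007  0.809] a [-0.008 -0.004  0.   ] clock 10.8
0.2
move xyz [-0.045  0.269  1.052] a [-0.008 -0.004  0.   ] clock 10.8
0.4
move xyz [-0.152  0.522  1.283] a [-0.008 -0.004  0.   ] clock 10.8
0.6
move xyz [-0.324  0.754  1.491] a [-0.008 -0.004  0.   ] clock 10.8
0.8
move xyz [-0.556  0.956  1.67 ] a [-0.008 -0.004  0.   ] clock 10.8
0.95
move xyz [-0.763  1.083  1.78 ] a [-0.008 -0.004  0.   ] clock 10.8
1.1
move xyz [-0.993  1.186  1.868] a [-0.008 -0.004  0.   ] clock 10.8
[539.98443203 -47.66912461 149.12469065] [ 0.00743296 -0.56147083 -0.1328196 ]
foot px [305. 260.] [329. 283.] ((317.0, 271.5), (23.0, 24.0), 90.0)
pred [319.88770885 272.12102976] tip [319.90285019 260.35800083] tcp [319.62346785 300.23583651]
```

View pics/w5.png

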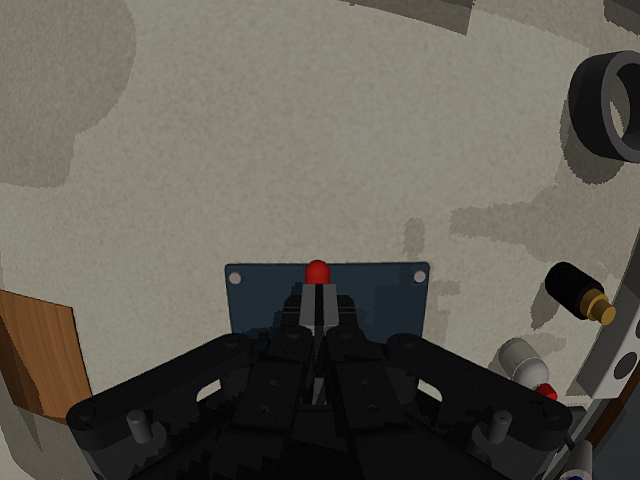

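Emit:
drive_tool(
  plan=[
    {"x":0,"y":-0.03,"z":0.4,"ax":0,"ay":0,"az":0,"hand":0},
    {"x":0,"y":-0.03,"z":0.75,"ax":0,"ay":0,"az":0,"hand":0},
    {"x":-0.01,"y":0.0,"z":0.84,"ax":0,"ay":0,"az":0,"hand":0},
    {"x":-0.03,"y":0.12,"z":0.95,"ax":0,"ay":0,"az":0,"hand":0},
    {"x":-0.05,"y":0.24,"z":1.07,"ax":0,"ay":0,"az":0,"hand":0},
    {"x":-0.1,"y":0.36,"z":1.19,"ax":0,"ay":0,"az":0,"hand":0},
    {"x":-0.15,"y":0.49,"z":1.31,"ax":0,"ay":0,"az":0,"hand":0},
  ],
)

```text
clock: 11.55
eef_pos: [567.0, -50.0, 83.2]
tcp_rot: [3.141, 0.0, 1.777]
contact_force: [1.4, 0.6, 4.0]
opening: -0.003
grasp_force: 2.0
```

```bash
python3 - <<'E'
from h import *
for a in(.4,.6,.8,.95,1.1,1.2):print(a);go(kick(a),VERT)
T=imaging.grab_frame("top");rt=blob(T,(0,130,80),(8,255,255),(305,235,345,295));print(rt.mean(0),len(rt))
E
```

```text
0.4
move xyz [ 0.004  0.001 -0.036] a [0.009 0.001 0.002] clock 11.55
0.6
move xyz [-0.168  0.233  0.173] a [0.009 0.001 0.002] clock 11.55
0.8
move xyz [-0.399  0.434  0.353] a [0.009 0.001 0.002] clock 11.55
0.95
move xyz [-0.607  0.561  0.463] a [0.009 0.001 0.002] clock 11.55
1.1
move xyz [-0.837  0.664  0.551] a [0.009 0.001 0.002] clock 11.55
1.2
move xyz [-1.001  0.718  0.596] a [0.009 0.001 0.002] clock 11.55Traceback (most recent call last):
  File "<stdin>", line 3, in <module>
  File "h.py", line 25, in blob
    k=1+np.argmax(s[1:,4]); ys,xs=np.where(l==k); pts=np.stack([xs+x0,ys+y0],1).astype(np.float32)
        ~~~~~~~~~^^^^^^^^^
    return _wrapfunc(a, 'argmax', axis=axis, out=out, **kwds)
    return bound(*args, **kwds)
ValueError: attempt to get argmax of an empty sequence
```

Contact of 4 N at a≈0.4, as expected; carry on along the arc past centre.

Emit:
drive_tool(
  plan=[
    {"x":-0.07,"y":0.1,"z":0.11,"ax":0,"ay":0,"az":0,"hand":0},
    {"x":-0.16,"y":0.21,"z":0.21,"ax":0,"ay":0,"az":0,"hand":0},
    {"x":-0.28,"y":0.31,"z":0.3,"ax":0,"ay":0,"az":0,"hand":0},
    {"x":-0.39,"y":0.41,"z":0.39,"ax":0,"ay":0,"az":0,"hand":0},
    {"x":-0.52,"y":0.49,"z":0.46,"ax":0,"ay":0,"az":0,"hand":0},
    {"x":-0.66,"y":0.56,"z":0.52,"ax":0,"ay":0,"az":0,"hand":0},
    {"x":-0.8,"y":0.62,"z":0.58,"ax":0,"ay":0,"az":0,"hand":0},
    {"x":-0.8,"y":0.62,"z":0.58,"ax":0,"ay":0,"az":0,"hand":0},
  ],
)

```text
clock: 12.4
eef_pos: [604.0, -83.6, 53.2]
tcp_rot: [-3.14, -0.001, 1.776]
contact_force: [-0.6, -0.3, -0.1]
opening: 0.001
grasp_force: 0.0
```

```bash
python3 - <<'E'
from h import *
s=monitor.sense();print(s["eef_pos"],s["contact_force"])
im=imaging.grab_frame("wrist");S=imaging.grab_frame("scene")
sc=cv2.resize(S[190:320,190:330],None,fx=2.8,fy=3.7)
cv2.imwrite("pics/w6.png",np.hstack([im[:,150:550],sc])[:480,:,::-1] if sc.shape[0]>=480 else sc)
print(sc.shape)
E
```

```text
[603.99028816 -83.62751122  53.24066129] [-0.59367566 -0.26993371 -0.06882012]Traceback (most recent call last):
  File "<stdin>", line 5, in <module>
    return _nx.concatenate(arrs, 1, dtype=dtype, casting=casting)
           ~~~~~~~~~~~~~~~^^^^^^^^^^^^^^^^^^^^^^^^^^^^^^^^^^^^^^^
ValueError: all the input array dimensions except for the concatenation axis must match exactly, but along dimension 0, the array at index 0 has size 480 and the array at index 1 has size 481
```

Emit:
drive_tool(
  plan=[
    {"x":0.5,"y":0,"z":-0.2,"ax":0,"ay":0,"az":0,"hand":0},
    {"x":0.8,"y":0,"z":-0.8,"ax":0,"ay":0,"az":0,"hand":0},
    {"x":0.8,"y":0,"z":-1.6,"ax":0,"ay":0,"az":0,"hand":0},
    {"x":0.8,"y":0,"z":-2.4,"ax":0,"ay":0,"az":0,"hand":0},
    {"x":0.8,"y":0,"z":-3.2,"ax":0,"ay":0,"az":0,"hand":20},
    {"x":0.8,"y":-0.5,"z":-4,"ax":0,"ay":0,"az":0,"hand":40},
    {"x":0.8,"y":-1.4,"z":-4.2,"ax":-0.9,"ay":0,"az":0,"hand":40},
    {"x":0.8,"y":-2.3,"z":-4.2,"ax":-2,"ay":0,"az":0,"hand":40},
  ],
)

```text
clock: 13.3
eef_pos: [484.6, -67.1, 266.6]
tcp_rot: [2.925, 0.002, 1.779]
contact_force: [-0.2, -1.1, 0.6]
opening: 0.47
grasp_force: 0.0
```

```bash
python3 - <<'E'
from h import *
s=monitor.sense();print(s["eef_pos"],s["qvel"].max())
A,R=car();A=A+R.apply((-2.2,.6,0));cs=imaging.camera_info("scene");ct=imaging.camera_info("top")
for a in(0,1.1,1.73):
    F=A+R.apply((18,12,66)+88*np.array([.5*np.sin(a),np.cos(a),-.87*np.sin(a)]));print(a,F.round(),proj(cs,F).round(1),proj(ct,F).round(1))
for n,b in(("scene",(220,220,320,300)),("top",(305,220,400,300))):
    im=imaging.grab_frame(n)
    try:q=blob(im,(0,110,70),(9,255,255),b);print(n,q.mean(0),len(q))
    except Exception as e:print(n,"none")
# rail-grasp target, leaning carrier
d=(0,51,155);p=A+R.apply(d)-(R*FLIP).apply((0,0,-19));print("rail",A+R.apply(d));go(A+R.apply((0,51,155-19)),R*FLIP);go(A+R.apply((0,51,230)),R*FLIP)
E
```

```text
[484.58153234 -67.08464604 266.55331268] 1.5843964863900266
0 [543. -61. 102.] [287.2 238.4] [319.2 271.6]
1.1 [609. -96.  48.] [287.3 269.7] [334.1 244. ]
1.73 [ 627. -147.   42.] [273.1 280.5] [356.3 237.2]
scene [273.30188 278.75473] 53
top [355.88095 238.4762 ] 42
rail [ 510.65095698 -117.5902496   181.42701136]
move xyz [-1.19   0.303  2.019] a [-0.953 -0.041 -0.019] clock 13.4
move xyz [-1.182  0.115  0.149] a [-0.953 -0.041 -0.019] clock 13.4
```

```bash
cat >> h.py <<'E'
def rail(dist,lean=.30,y=53):
    A,R=car(lean); A=A+Ro.from_euler('z',YAW).apply((-.6,.6,0)); p=A+R.apply((0,y,dist-19)); go(p,R*FLIP)
E
python3 - <<'E'
from h import *
rail(250);rail(157)
E
```

```text
move xyz [-1.142  0.145  0.122] a [-0.953 -0.041 -0.019] clock 13.4
move xyz [-1.15   0.331  1.973] a [-0.953 -0.041 -0.019] clock 13.4
```

Emit:
drive_tool(
  plan=[
    {"x":-0.5,"y":0.1,"z":0,"ax":-0.5,"ay":0,"az":0,"hand":40},
    {"x":-1.14,"y":0.15,"z":0,"ax":-0.95,"ay":-0.04,"az":0,"hand":40},
    {"x":-1.14,"y":0.15,"z":0.1,"ax":-0.95,"ay":-0.04,"az":0,"hand":40},
    {"x":-1.14,"y":0.15,"z":0.1,"ax":-0.95,"ay":-0.04,"az":0,"hand":40},
    {"x":-1.14,"y":0.15,"z":0.1,"ax":-0.95,"ay":-0.04,"az":0,"hand":40},
  ],
)

```text
clock: 13.9
eef_pos: [502.8, -120.5, 260.3]
tcp_rot: [2.835, 0.003, 1.776]
contact_force: [-0.3, -0.3, 0.5]
opening: 0.468
grasp_force: 0.0
```

```bash
python3 - <<'E'
from h import *
rail(250);rail(157)
E
```

```text
move xyz [ 0.064 -0.275  0.031] a [0.06  0.026 0.002] clock 13.9
move xyz [ 0.069 -0.287  1.891] a [0.06  0.026 0.002] clock 13.9
```

Emit:
drive_tool(
  plan=[
    {"x":0.07,"y":-0.28,"z":0,"ax":0.06,"ay":0.03,"az":0,"hand":40},
    {"x":0.07,"y":-0.28,"z":0.3,"ax":0.06,"ay":0.03,"az":0,"hand":40},
    {"x":0.07,"y":-0.28,"z":0.7,"ax":0.06,"ay":0.03,"az":0,"hand":40},
    {"x":0.07,"y":-0.28,"z":1.1,"ax":0.06,"ay":0.03,"az":0,"hand":40},
    {"x":0.07,"y":-0.28,"z":1.5,"ax":0.06,"ay":0.03,"az":0,"hand":40},
    {"x":0.07,"y":-0.28,"z":1.8,"ax":0.06,"ay":0.03,"az":0,"hand":40},
    {"x":0.07,"y":-0.28,"z":1.89,"ax":0.06,"ay":0.03,"az":0,"hand":40},
    {"x":0.07,"y":-0.28,"z":1.89,"ax":0.06,"ay":0.03,"az":0,"hand":40},
  ],
)

```text
clock: 14.7
eef_pos: [516.7, -114.2, 165.7]
tcp_rot: [2.842, -0.001, 1.778]
contact_force: [0.4, 0.1, 0.3]
opening: 0.468
grasp_force: 0.0
```

```bash
python3 - <<'E'
from h import *
rail(157);print(monitor.sense()["contact_force"])
E
```

```text
move xyz [-0.002 -0.001 -0.004] a [-0.004 -0.008  0.008] clock 14.7
[0.42082359 0.07435544 0.33312832]
```

Exactly in place; close on the rail.

Emit:
drive_tool(
  plan=[
    {"x":0,"y":0,"z":0,"ax":0,"ay":0,"az":0,"hand":0},
    {"x":0,"y":0,"z":0,"ax":0,"ay":0,"az":0,"hand":0},
    {"x":0,"y":0,"z":0,"ax":0,"ay":0,"az":0,"hand":0},
    {"x":0,"y":0,"z":0,"ax":0,"ay":0,"az":0,"hand":0},
    {"x":0,"y":0,"z":0,"ax":0,"ay":0,"az":0,"hand":0},
  ],
  grip_force=50,
)

```text
clock: 15.2
eef_pos: [516.4, -115.1, 166.8]
tcp_rot: [2.842, 0.001, 1.777]
contact_force: [-6.0, -1.9, 5.7]
opening: 0.196
grasp_force: 48.4
```

```bash
python3 - <<'E'
from h import *
# arc waypoints relative to the lean .30 pose, rail() from measured pose
rail(157)
for l in(.25,.2,.15,.1,.05,0,-.02,-.03):print(l);rail(157,l)
print(monitor.sense()["contact_force"])
E
```

```text
move xyz [0.014 0.001 0.021] a [0.001 0.003 0.008] clock 15.2
0.25
move xyz [0.014 0.139 0.024] a [0.478 0.003 0.008] clock 15.2
0.2
move xyz [0.014 0.277 0.034] a [0.955 0.003 0.008] clock 15.2
0.15
move xyz [0.014 0.414 0.052] a [1.433 0.003 0.008] clock 15.2
0.1
move xyz [0.014 0.549 0.076] a [1.91  0.004 0.008] clock 15.2
0.05
move xyz [0.014 0.684 0.106] a [2.388 0.004 0.007] clock 15.2
0
move xyz [0.014 0.817 0.144] a [2.865 0.004 0.007] clock 15.2
-0.02
move xyz [0.014 0.869 0.161] a [3.056 0.004 0.007] clock 15.2
-0.03
move xyz [0.014 0.895 0.17 ] a [3.152 0.004 0.007] clock 15.2
[-6.01393703 -1.89962985  5.72073391]
```

Emit:
drive_tool(
  plan=[
    {"x":0,"y":0.069,"z":0.001,"ax":0.24,"ay":0,"az":0,"hand":0},
    {"x":0,"y":0.138,"z":0.003,"ax":0.478,"ay":0,"az":0,"hand":0},
    {"x":0,"y":0.276,"z":0.013,"ax":0.955,"ay":0,"az":0,"hand":0},
    {"x":0,"y":0.413,"z":0.031,"ax":1.43,"ay":0,"az":0,"hand":0},
    {"x":0,"y":0.548,"z":0.055,"ax":1.91,"ay":0,"az":0,"hand":0},
    {"x":0,"y":0.683,"z":0.085,"ax":2.39,"ay":0,"az":0,"hand":0},
    {"x":0,"y":0.75,"z":0.104,"ax":2.63,"ay":0,"az":0,"hand":0},
    {"x":0,"y":0.816,"z":0.123,"ax":2.865,"ay":0,"az":0,"hand":0},
  ],
)

```text
clock: 16.0
eef_pos: [556.4, -106.3, 172.4]
tcp_rot: [-3.139, -0.0, 1.777]
contact_force: [-2.0, 1.8, -3.1]
opening: 0.196
grasp_force: 49.9
```

Emit:
drive_tool(
  plan=[
    {"x":0,"y":0,"z":0,"ax":0,"ay":0,"az":0,"hand":0},
    {"x":0,"y":0,"z":0,"ax":0,"ay":0,"az":0,"hand":0},
    {"x":0,"y":0,"z":0,"ax":0,"ay":0,"az":0,"hand":0},
  ],
)

```text
clock: 16.3
eef_pos: [556.3, -106.4, 172.4]
tcp_rot: [3.141, -0.0, 1.777]
contact_force: [-3.8, 3.9, -1.3]
opening: 0.191
grasp_force: 50.5
```

```bash
python3 - <<'E'
from h import *
s=monitor.sense();print(s["contact_force"],s["wrist_torque"]);rail(157,0);rail(157,-.02);rail(157,-.03)
E
```

```text
[-3.82995791  3.89425839 -1.28764935] [0.12778614 1.12647344 0.12326683]
move xyz [0.007 0.006 0.009] a [ 0.005 -0.004 -0.001] clock 16.3
move xyz [0.007 0.061 0.009] a [ 0.196 -0.004 -0.001] clock 16.3
move xyz [0.007 0.089 0.01 ] a [ 0.291 -0.004 -0.001] clock 16.3
```

Emit:
drive_tool(
  plan=[
    {"x":0,"y":0.03,"z":0,"ax":0.1,"ay":0,"az":0,"hand":0},
    {"x":0,"y":0.06,"z":0,"ax":0.2,"ay":0,"az":0,"hand":0},
    {"x":0,"y":0.09,"z":0,"ax":0.2,"ay":0,"az":0,"hand":0},
    {"x":0,"y":0.11,"z":0,"ax":0.2,"ay":0,"az":0,"hand":0},
    {"x":0,"y":0.11,"z":0,"ax":0.2,"ay":0,"az":0,"hand":0},
    {"x":0,"y":0.11,"z":0,"ax":0.2,"ay":0,"az":0,"hand":0},
  ],
)

```text
clock: 16.9
eef_pos: [559.9, -105.6, 172.3]
tcp_rot: [-3.118, -0.001, 1.777]
contact_force: [-10.7, 2.8, 3.3]
opening: 0.191
grasp_force: 51.5
```

```bash
python3 - <<'E'
from h import *
s=monitor.sense();print(s["contact_force"],s["wrist_torque"],s["tcp_rot"]);rail(157,0);rail(157,-.02)
E
```

```text
[-10.73407574   2.75207951   3.29364212] [-0.16065984  2.29766591  0.11176943] [-3.11753426e+00 -8.59646750e-04  1.77668590e+00]
move xyz [ 0.006 -0.067  0.008] a [-0.23  -0.008 -0.001] clock 16.9
move xyz [ 0.006 -0.011  0.008] a [-0.039 -0.008 -0.001] clock 16.9
```

Emit:
drive_tool(
  plan=[
    {"x":0,"y":0.03,"z":0,"ax":0,"ay":0,"az":0,"hand":0},
    {"x":0,"y":0.05,"z":0,"ax":0,"ay":0,"az":0,"hand":0},
    {"x":0,"y":0.05,"z":0,"ax":0,"ay":0,"az":0,"hand":0},
    {"x":0,"y":0.05,"z":0,"ax":0,"ay":0,"az":0,"hand":0},
    {"x":0,"y":0.05,"z":0,"ax":0,"ay":0,"az":0,"hand":0},
  ],
)

```text
clock: 17.4
eef_pos: [560.8, -105.3, 172.3]
tcp_rot: [-3.114, -0.001, 1.777]
contact_force: [-16.9, 0.4, 8.9]
opening: 0.19
grasp_force: 52.9
```

```bash
python3 - <<'E'
from h import *
s=monitor.sense();print(s["contact_force"],s["wrist_torque"],s["tcp_rot"],s["qvel"].round(3));rail(157,-.02)
S=imaging.grab_frame("scene");W=imaging.grab_frame("wrist")
sc=cv2.resize(S[190:310,200:310],(400,436));w=cv2.resize(W[0:480,100:540],(400,436))
cv2.imwrite("pics/f.png",np.hstack([sc,w])[:,:,::-1])
E
```

```text
[-16.94293095   0.36644723   8.86909633] [-0.48605029  3.49488432  0.16401691] [-3.11436151e+00 -1.12487292e-03  1.77680252e+00] [-0.001 -0.001 -0.001 -0.001 -0.     0.   ]
move xyz [ 0.005 -0.03   0.008] a [-0.069 -0.011  0.   ] clock 17.4
```

View pics/f.png

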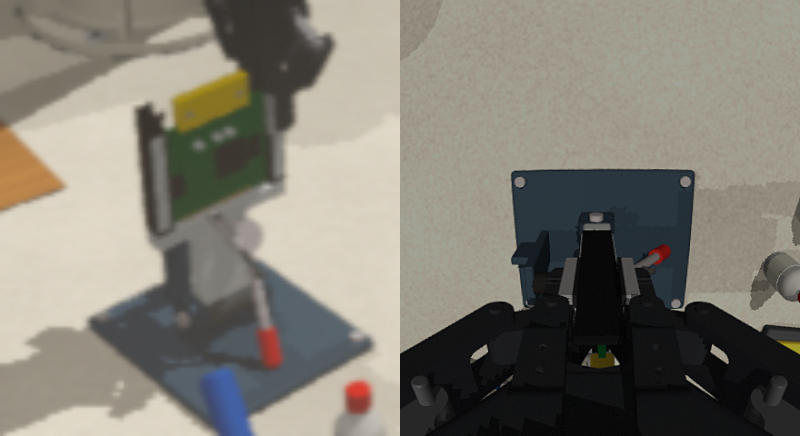

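The picture shows the carrier upright, with its red foot on the plate (left panel, about 270,350), the card home and the rail held in the fingers. The force rises as I press, so the carrier is against its stop. I'm handing in now.

```bash
python3 -c "
from rig import r
print(r.sign_off())"
```

```text
the job is handed in; nothing more can be done
None
```

The job is handed in at about 17.5 s on the clock: the yellow-handled card is home, the kickstand is down and the carrier is held upright against it by its left rail; the hand-in gave no verdict.

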